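# Fit the missing bayonet leg to an upturned footstool and hold it home

## Task

Three of the four dark wooden legs are already on the upturned footstool: take the matching spare leg (dark, rectangular) out of the rack, set its hammer head in the slot of the one empty socket and push it down against the spring until its steel disc is flush on the metal plate, and only then turn it a quarter turn clockwise, seen from above, so that it stands turned like the other three. Springs push it back up and round if you let go, so finish while still gripping it, upright, pressed down flush and fully turned, so that I can drive the locking screw. Leave the round legs and everything else on the table where they are.

Things in the scene. Friction and masses are not known exactly. Their poses are not given: they have to be found in the camera images.
- leg_mid (a point): centre (half-way up) of the loose spare leg, above its head: dark wood block 46 mm along its x, 30 mm along its y, 84 mm tall with steel disc and black end cap, so its top is 42 mm above this point and the disc's underside (disc 52 mm across, 4 mm thick) 42 mm below. It stands head down, z up. A half turn gives the same leg
- leg: the same leg, about 0.2 kg; origin at its lowest point, the tip of the hammer head, 68 mm below leg_mid; same axes. The steel hammer head is 32 mm along x, 9.5 mm along y, 16 mm tall, its lowest 4 mm narrowed to 27 x 6 mm; between head and disc is a round neck 9 mm across, 10 mm long
- socket_mouth (a point): centre of the empty socket's slot, on top of its 64 x 64 mm aluminium plate (fixed, 60 mm above the table, 6 mm thick); x along the slot (36 mm long), y across it (14 mm wide), z up; a half turn gives the same slot. The hammer head goes in with its 32 mm along the slot, play 2 mm to each side. It can turn only once it is wholly below the plate
- plunger (a joint): how far the black receiver under the slot is pushed down, m. At rest (0) its floor is 16 mm below the plate's top; the head rests on it, flush with the plate, and must go 6 mm further to be able to turn, 10 mm further (0.010) until the disc lies on the plate; end of travel 0.012. Its spring pushes up with 3.5 N at 0, 7 N at 0.010
- turner (a joint): how far the receiver is turned clockwise seen from above, rad: 0 at rest (pocket in line with the slot), hard stop 1.5. A spring turns it back with 0.04 N m at 0, 0.22 N m at 1.5. The head has about 0.15 rad of play in the pocket, so a leg turned a quarter turn reads about 1.4
- stool: upturned footstool base of bare plywood, fixed, 270 (x) x 250 (y) mm, rails 45 mm high; origin at the centre of its underside on the table. Its four sockets lie at x = +-80 mm, y = +-75 mm in its frame; which one is empty varies; the empty socket's slot runs along its x
- fitted1: one of the three legs already on the footstool (fixed): same dark wood block (46 x 30 mm, 80 mm tall) and steel disc on the same 64 x 64 mm plate, turned home, so its 46 mm side lies across the socket's slot direction; origin on its axis, 45 mm below the plate's top; its top end stands 84 mm above the plate
- fitted2: one of the three legs already on the footstool (fixed): same dark wood block (46 x 30 mm, 80 mm tall) and steel disc on the same 64 x 64 mm plate, turned home, so its 46 mm side lies across the socket's slot direction; origin on its axis, 45 mm below the plate's top; its top end stands 84 mm above the plate
- fitted3: one of the three legs already on the footstool (fixed): same dark wood block (46 x 30 mm, 80 mm tall) and steel disc on the same 64 x 64 mm plate, turned home, so its 46 mm side lies across the socket's slot direction; origin on its axis, 45 mm below the plate's top; its top end stands 84 mm above the plate
- rack: wooden rack, fixed block 280 (x) x 75 (y) x 45 mm tall with three slots 37 mm (x) by 15 mm, 30 mm deep, at x = -90, 0 and 90 mm; origin at the centre of its underside. The dark leg and the two round legs stand in it in any order, head down, discs resting on its top; the dark leg's x lies along the rack's x
- round1_mid (a point): middle of a loose round tapered beech leg, 40 mm across at its disc, 75 mm tall above the rack; leave it
- round2_mid (a point): middle of a loose round tapered white leg, same size; leave it
- can_mid (a point): middle of a standing can with a yellow label, 66 mm across, 170 mm tall; leave it
- glue_mid (a point): middle of a standing bottle, 56 mm across, 130 mm tall; leave it
- mug_mid (a point): middle of a blue mug, 80 mm across, 90 mm tall; leave it
- tacks_mid (a point): middle of an empty steel tack bowl, 90 mm across, 40 mm tall; leave it
- hammer_grip (a point): grip of a hammer lying on the table; leave it
- screwdriver_grip (a point): grip of a screwdriver with green handle lying on the table; leave it

How it is judged:
On the way, in this order (a step that is already met when the one before it is completed fails the run):
1. the spare leg is lifted clear out of the rack, gripped (height (world z) of leg above 0.055 m and contact force between leg and rack below 0.05 N and contact force between the fingers and leg above 2 N), for 0.1 s.
2. it is pushed down in the empty socket, disc within 2.5 mm of the plate, before it is turned (horizontal distance between leg_mid and socket_mouth below 0.006 m and angle between leg_mid's own z axis and vertical below 0.12 rad and value of joint plunger above 0.0075 m and z of leg_mid in the frame of socket_mouth below 0.0445 m and value of joint turner below 0.3 rad), for 0.1 s.
3. it is turned clockwise a quarter turn (within 0.25 rad) against the spring (horizontal distance between leg_mid and socket_mouth below 0.006 m and angle between leg_mid's own z axis and vertical below 0.12 rad and value of joint plunger above 0.0075 m and z of leg_mid in the frame of socket_mouth below 0.0445 m and value of joint turner above 1.05 rad and angle between the x axis of leg_mid and the y axis of socket_mouth, either way round below 0.25 rad and contact force between the fingers and leg above 2 N), for 0.2 s.
At the end, for the whole second after the job is handed in: Leg still gripped (over 2 N) in the empty socket, within 6 mm of its axis and 0.12 rad of upright, disc within 2.5 mm of the plate (plunger over 7.5 mm), turned clockwise to within 0.25 rad of a quarter turn (receiver over 1.05 rad), at rest (all of step 3 and linear speed of leg below 0.02 m/s); the arm keeps its last pose, push and grip.
It fails at once if a round leg or another loose thing is moved more than 30 mm (distance of any of round1_mid, round2_mid, can_mid, glue_mid, mug_mid, tacks_mid, hammer_grip, screwdriver_grip from where it was at the start of the episode above 0.03 m).
It also fails if it takes over 42 s, if anything falls off the work surface, if the arm or the gripper's body presses on something with over 40 N, if the wrist force passes 120 N, or if a joint passes its speed limit or range.

## Robot

A 7-joint arm with a two-finger parallel gripper is mounted at the origin on the work surface. World frame = base frame: x ahead of the robot, y to its left, z up, the work surface at z = 0. Lengths are in m, angles in rad, forces in N, time in s.
With the tool pointing down it reaches from about 0.4 to 0.85 m from the base axis. Payload 6.9 kg.
Tool frame: the origin (TCP) lies midway between the tips of the shut fingers; the grasp point (between the pads) lies 19 mm behind it (r.grip_point_offset is the y of the grasp point in the tool frame, in m); y points along the fingers, z is the direction in which the jaws open and shut, and the axes are right-handed (so a half turn about y gives the same grasp; the last joint's range is limited). The gripper opens to 85 mm and grips with 20 to 120 N. Pads are 22 mm wide; open, the fingers measure 114 mm over their backs; the gripper's body (76 mm by 85 mm) begins 54 mm behind the grasp point. The pads swing forward as they close: fully open they stand 13 mm farther back than shut.
Start: joints at [-1.216, 0.507, -0.238, 1.5, 0.126, 1.149, -0.155], TCP at [0.154, 0.606, 0.231] pointing down, gripper open.
Joint ranges: [-3.08, 3.08], [-0.24, 2.05], [-1.43, 1.35], [0, 2.5], [-1.52, 4.66], [0.17, 1.96], [-2.89, 2.89]. Speed limits (rad/s): [2.39, 2.39, 3.14, 3.14, 3.14, 3.14, 3.14].

## Interface

Orientations are given as a unit quaternion [x, y, z, w].
In Python, from bench import r gives the robot as it stands. The module is installed in compiled form; this text tells all that it offers.
- The arm moves only by the tool apply_moves, never from a script. Its argument "commands" is a list of rows, each a list of 7 numbers: the closure, from 0 (fully open) to 1 (shut), then the shift along the tool's x, y, z in mm, then the turn, a rotation vector about the tool's x, y, z in rad. A call has 1 to 12 rows; each row is the pose to reach, as a shift and turn from the pose commanded when the call began, along the tool's axes at that moment; what a row does not reach only later rows make up. A row lasts 1/8 s, in which the tool goes at most 62.5 mm and 10.7 degrees, less where a joint would pass 70% of its speed; a pose out of reach is approached as far as the arm can. A call with a gripper value outside its range is refused whole. The fingers move at their own pace and stop on an object; "squeeze" is the grip in N (left out, the last holds). Time passes only in rows, so rows that repeat a pose let the fingers close. It gives the time, the measured TCP pose, the force and the opening at its end, in the units of the state.
- r.get_obs(): the state, without advancing time (a new reading comes with each control period).
- r.snapshot(name): name is "side" or "top" or "wrist"; returns (picture, depth): 480x640x3 uint8, red, green, blue; 480x640 float32, m along the optical axis (not along the pixel's ray), 0 where there is no reading.
- r.camera_params(name): a dict with "fx", "fy", "cx", "cy" (pixels), "k1" (the pictures are not rectified: a ray, as slopes to the right and down, at radius r is drawn at 1 + k1 r^2 times it, then the intrinsics apply), "R" (3x3) and "t" (3): a world point X has camera coordinates R X + t. Camera axes: x right, y down, z forward; pixel columns grow to the right and rows downward; lengths in m; the calibration is good to about 2 mm. A picture is of the moment at which its call begins: read the wrist's pose just before it. camera_params takes no time and is no camera call; for the wrist camera it gives the pose at the moment of the call.
- r.close_job(): hands the job in, once; it reports no verdict.
The state is a dict: "t": time; "qpos": joint angles; "joint_velocities": joint speeds; "effort": joint torques, N m; "ee_pos": TCP position; "ee_rot": TCP orientation; "ft_force": force on the tool from outside, world axes, zero at the start; "moment": the same for the moment, N m; "opening": opening from 0.0 (shut) to 1.0 (fully open).
Only numpy, scipy, OpenCV 4.12 (cv2) and the standard library are available. Lean on these libraries where they do the work, as an engineer would, in place of code of your own. Each camera call takes 0.05 s, during which the arm holds its last target.

## Working session

There is one attempt and no reset: what is moved stays moved. The work goes in short steps, Python scripts to look and compute and a tool call to move; the robot and the scene stay as the last step left them, time stands still between calls to the robot, and variables do not carry over. Pictures are saved under pics/ and viewed, and the job is handed in when it is done.

Besides the shell and the picture viewer there is one more tool, called after "Emit:" by a JSON object that holds its "op" and its "data", one argument or row to a line. apply_moves: Moves the arm, as the interface text tells. Its arguments: {"type":"object","properties":{"commands":{"type":"array"},"squeeze":{"type":"number"}},"required":["commands"]}

```bash
mkdir -p pics
python3 - <<'E'
from bench import r
import cv2,numpy as np
o=r.get_obs();print({k:np.round(v,4).tolist() for k,v in o.items()}, r.grip_point_offset)
for n in ["top","side","wrist"]:
    p=r.camera_params(n);print(n,{k:np.round(v,4).tolist() for k,v in p.items()})
    im,d=r.snapshot(n);np.savez(f"s0_{n}.npz",im=im,d=d,**p);cv2.imwrite(f"pics/a_{n}.png",im[:,:,::-1])
E
```

```text
{'t': 0.0, 'qpos': [-1.2165, 0.5083, -0.2375, 1.5011, 0.1257, 1.1489, -0.1548], 'joint_velocities': [-0.0022, -0.0002, 0.0012, -0.0019, 0.0001, -0.0002, 0.001], 'effort': [-0.0002, -62.0609, -2.187, -24.966, 0.0126, 0.012, -0.0], 'ee_pos': [0.1538, 0.6052, 0.2304], 'ee_rot': [0.7023, -0.0878, 0.0877, -0.701], 'ft_force': [-0.0175, 0.4041, -0.3391], 'moment': [-0.0013, 0.0255, 0.024], 'opening': 1.0027} -0.0187
top {'fx': 580.0733, 'fy': 580.0733, 'cx': 329.1417, 'cy': 232.1915, 'k1': -0.0453, 'R': [[0.0106, -0.9999, -0.0122], [-0.9982, -0.0099, -0.0589], [0.0588, 0.0128, -0.9982]], 't': [0.0037, 0.5408, 1.4105]}
side {'fx': 599.4211, 'fy': 599.4211, 'cx': 308.5205, 'cy': 239.1972, 'k1': -0.132, 'R': [[0.9789, -0.203, -0.0216], [-0.1459, -0.622, -0.7693], [0.1427, 0.7563, -0.6385]], 't': [-0.5147, 0.1577, 1.4304]}
wrist {'fx': 418.2627, 'fy': 418.2627, 'cx': 323.155, 'cy': 229.8733, 'k1': -0.0921, 'R': [[0.2474, 0.9689, -0.0014], [0.9157, -0.2334, 0.327], [0.3165, -0.0822, -0.945]], 't': [-0.6235, -0.0419, 0.381]}
```

View pics/a_top.png

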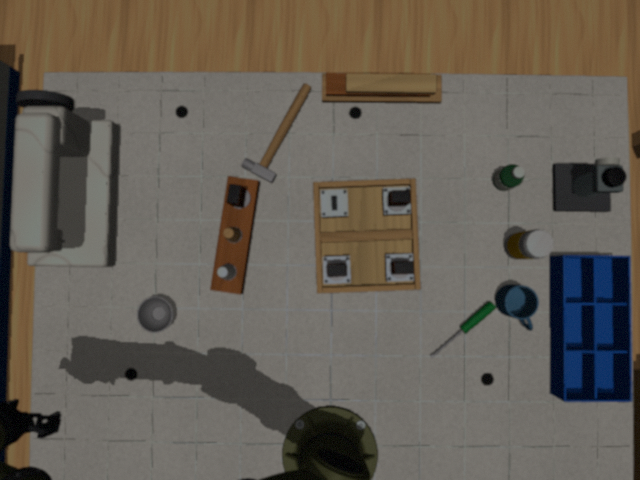

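View pics/a_side.png

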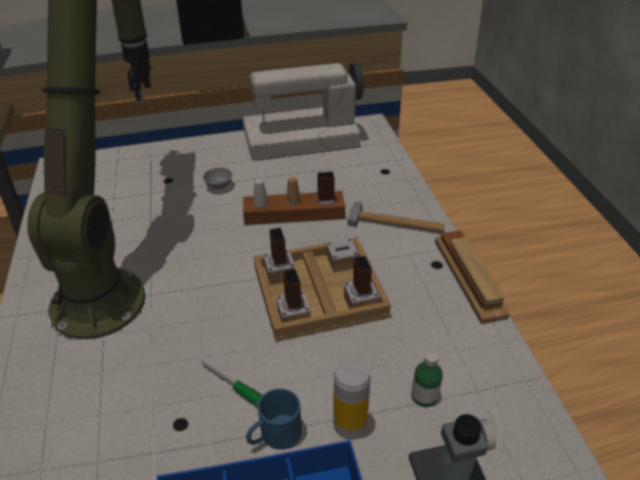

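View pics/a_wrist.png

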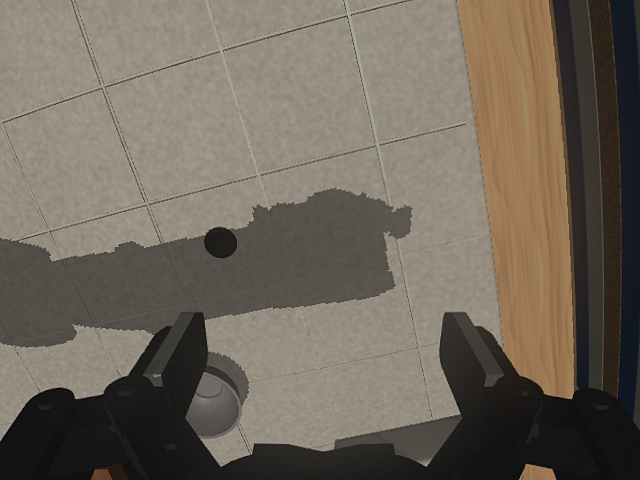

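```bash
cat > h.py <<'E'
import cv2,numpy as np
from scipy.spatial.transform import Rotation as Ro
def ray(p,uv,z):
    K=np.array([[p['fx'],0,p['cx']],[0,p['fy'],p['cy']],[0,0,1.]])
    n=cv2.undistortPoints(np.array(uv,float).reshape(-1,1,2),K,np.array([float(p['k1']),0,0,0])).reshape(-1,2)
    d=np.c_[n,np.ones(len(n))]@p['R']; c=-p['R'].T@p['t']
    s=(z-c[2])/d[:,2]; return c+s[:,None]*d
def proj(p,X):
    K=np.array([[p['fx'],0,p['cx']],[0,p['fy'],p['cy']],[0,0,1.]])
    return cv2.projectPoints(np.array(X,float).reshape(-1,1,3),cv2.Rodrigues(np.array(p['R']))[0],np.array(p['t'],float),K,np.array([float(p['k1']),0,0,0]))[0].reshape(-1,2)
E
python3 - <<'E'
from h import *
p=np.load('s0_top.npz');im=p['im'];hsv=cv2.cvtColor(im,cv2.COLOR_RGB2HSV)
for uv in [(220,250),(237,193),(333,203),(325,195),(333,207),(370,190),(344,238)]: print(uv,hsv[uv[1],uv[0]])
c=im[160:310,200:430];cv2.imwrite('pics/b_crop.png',cv2.resize(c[:,:,::-1],None,fx=3.4,fy=3.4,interpolation=cv2.INTER_CUBIC))
E
```

```text
(220, 250) [ 13 175  92]
(237, 193) [30 33 31]
(333, 203) [135  18  29]
(325, 195) [100  12 129]
(333, 207) [105  14  37]
(370, 190) [ 19 111 115]
(344, 238) [ 17 134 101]
```

View pics/b_crop.png

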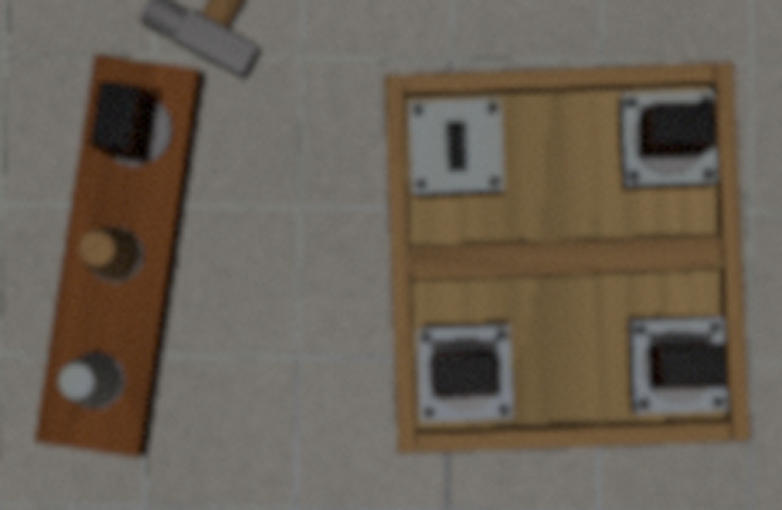

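Run:
```python
from h import *
p=np.load('s0_top.npz');im=p['im'];hsv=cv2.cvtColor(im,cv2.COLOR_RGB2HSV).astype(int)
H,S,V=[hsv[...,i] for i in range(3)]
def reg(m,x0,x1,y0,y1):
    k=np.zeros(m.shape,np.uint8);k[y0:y1,x0:x1]=m[y0:y1,x0:x1];return k
def rect(k,z,name):
    cs=cv2.findContours(k,cv2.RETR_EXTERNAL,cv2.CHAIN_APPROX_NONE)[0];c=max(cs,key=cv2.contourArea)
    w=ray(p,c.reshape(-1,2),z)[:,:2].astype(np.float32)*1000
    (cx,cy),(a,b),t=cv2.minAreaRect(w);print(name,cx,cy,a,b,t);return w
rect(reg((S>140)&(H<17)&(V>40),205,265,170,300),.045,'rack')
rect(reg((S>60)&(H>10)&(H<25)&(V>40),305,430,170,300),.045,'stool')
rect(reg((S<50)&(V>80),319,350,185,218),.060,'plate')
rect(reg((V<75),327,340,193,212),.060,'slot')
rect(reg((V<45),222,255,178,212),.129,'leg')
```

```text
rack 531.3871459960938 236.93978881835938 74.8048095703125 274.3727111816406 82.24949645996094
stool 533.023681640625 -80.13945007324219 269.3165588378906 249.1413116455078 2.7043936252593994
plate 608.2675170898438 -0.9856491088867188 67.27090454101562 64.61490631103516 0.6672804951667786
slot 609.39111328125 -2.1412062644958496 31.237327575683594 9.566802978515625 0.591082751750946
leg 616.1098022460938 220.798095703125 38.19318771362305 47.608394622802734 82.50699615478516
```

```bash
cat >> h.py <<'E'
def goal(yaw_z_deg):
    # tool y = down, tool z = horizontal at yaw
    a=np.radians(yaw_z_deg); z=np.array([np.cos(a),np.sin(a),0]); y=np.array([0,0,-1.]); x=np.cross(y,z)
    return Ro.from_matrix(np.c_[x,y,z])
def delta(pos,rot,gpos,grot):
    R0=Ro.from_quat(rot)
    return np.round(R0.inv().apply(np.array(gpos)-pos)*1000,1), np.round((R0.inv()*grot).as_rotvec(),3)
E
python3 - <<'E'
from h import *
from bench import r
o=r.get_obs();R=Ro.from_quat(o['ee_rot']).as_matrix();print(R.round(3), np.degrees(np.arctan2(R[1,2],R[0,2])))
for yaw in (82.25,-97.75):
    print(yaw,delta(o['ee_pos'],o['ee_rot'],[.6205,.2248,.22],goal(yaw)))
E
```

```text
[[ 0.969 -0.     0.246]
 [-0.246 -0.001  0.969]
 [ 0.    -1.    -0.001]] 75.74773156680551
82.25 (array([ 546.,   11., -254.]), array([ 0.001, -0.113, -0.   ]))
-97.75 (array([ 546.,   11., -254.]), array([0.000e+00, 3.028e+00, 2.000e-03]))
```

Emit:
{"op": "apply_moves", "data": {
  "commands": [
    [0,546,11,-254,0,-0.113,0],
    [0,546,11,-254,0,-0.113,0],
    [0,546,11,-254,0,-0.113,0],
    [0,546,11,-254,0,-0.113,0],
    [0,546,11,-254,0,-0.113,0],
    [0,546,11,-254,0,-0.113,0],
    [0,546,11,-254,0,-0.113,0],
    [0,546,11,-254,0,-0.113,0],
    [0,546,11,-254,0,-0.113,0],
    [0,546,11,-254,0,-0.113,0],
    [0,546,11,-254,0,-0.113,0]
  ],
  "squeeze": 100
}}

```text
t: 1.52
ee_pos: [0.623, 0.2206, 0.219]
ee_rot: [0.706, -0.05, 0.05, -0.704]
ft_force: [-0.9, 0.6, -0.1]
opening: 0.998
```

Run:
```python
from h import *
from bench import r
o=r.get_obs();print(o['t'],o['ee_pos'],o['qpos'],o['joint_velocities'],delta(o['ee_pos'],o['ee_rot'],[.6205,.2248,.22],goal(82.25)))
p=r.camera_params('wrist');im,d=r.snapshot('wrist');np.savez("s1_wrist.npz",im=im,d=d,**p);cv2.imwrite("pics/c_wrist.png",im[:,:,::-1])
print(r.camera_params('wrist')['t']-p['t'])
```

```text
1.525 [0.62302042 0.22063806 0.21903496] [-0.27666793  0.5709638  -0.17867189  1.41317861  0.10696191  1.16808709
  0.95887109] [-0.05138163 -0.02389557 -0.05540109  0.04078316 -0.02497347 -0.00253999
 -0.02620006] (array([-3.1, -1. ,  3.8]), array([ 0.003, -0.007,  0.   ]))
[-0.00088271  0.00116205  0.00089608]
```

View pics/c_wrist.png

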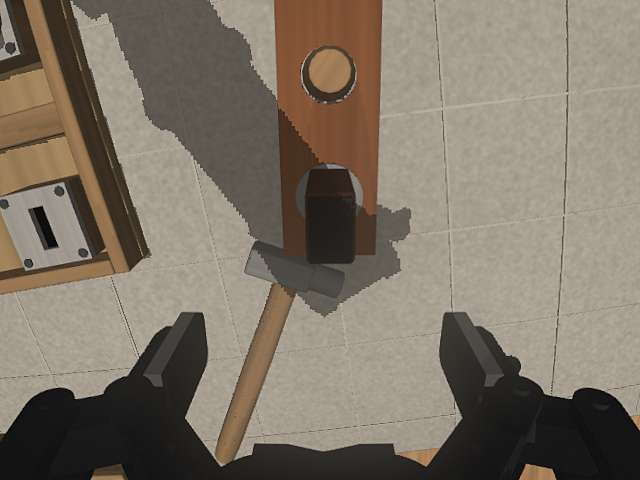

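Run:
```python
from h import *
from bench import r
p=r.camera_params('wrist');im,d=r.snapshot('wrist');np.savez("s2_wrist.npz",im=im,d=d,**p)
q=r.camera_params('wrist');print(q['t']-p['t'], r.get_obs()['ee_pos'])
hsv=cv2.cvtColor(im,cv2.COLOR_RGB2HSV).astype(int);H,S,V=[hsv[...,i] for i in range(3)]
for uv in [(330,180),(330,220),(330,250),(330,192),(44,228),(300,120),(299,180)]: print(uv,hsv[uv[1],uv[0]],d[uv[1],uv[0]])
# depth -> world
def W(m):
    v,u=np.nonzero(m);K=np.array([[p['fx'],0,p['cx']],[0,p['fy'],p['cy']],[0,0,1.]])
    n=cv2.undistortPoints(np.c_[u,v].astype(float).reshape(-1,1,2),K,np.array([float(p['k1']),0,0,0])).reshape(-1,2)
    return (np.c_[n,np.ones(len(n))]*d[v,u][:,None]-p['t'])@p['R']
m=np.zeros(d.shape,bool);m[150:290,280:380]=1;m&=d>0
X=W(m);s=(abs(X[:,2]-.129)<.006)
print('top z',np.median(X[s,2]),cv2.minAreaRect((X[s,:2]*1000).astype(np.float32)),X[s].mean(0))
def rect(k,z,n):
    c=max(cv2.findContours(k.astype(np.uint8),cv2.RETR_EXTERNAL,cv2.CHAIN_APPROX_NONE)[0],key=cv2.contourArea)
    w=ray(p,c.reshape(-1,2),z)[:,:2].astype(np.float32)*1000;print(n,cv2.minAreaRect(w),c.reshape(-1,2).min(0),c.reshape(-1,2).max(0))
b=np.zeros(d.shape,bool);b[150:290,280:380]=1
rect(b&(V<45)&(S<120),.129,'legtop')
b=np.zeros(d.shape,bool);b[195:260,25:65]=1
rect(b&(V<70),.060,'slot')
cv2.imwrite('pics/c_crop.png',cv2.resize(im[150:290,0:400,::-1],None,fx=2,fy=2))
```

```text
[-0.00030079  0.00045651  0.00041016] [0.62020149 0.22513111 0.21963708]
(330, 180) [ 10 107  43] 0.28189385
(330, 220) [13 68 34] 0.24420059
(330, 250) [20 41 37] 0.25005487
(330, 192) [ 12 115  40] 0.25091222
(44, 228) [ 0 34 15] 0.33356783
(300, 120) [ 11 149 130] 0.30644837
(299, 180) [20 11 67] 0.31935254
top z 0.1284787073500699 ((619.3511352539062, 224.55538940429688), (29.88688087463379, 44.87995147705078), 81.86043548583984) [0.61812518 0.22477787 0.12798563]
legtop ((619.5213012695312, 223.82884216308594), (27.39577865600586, 42.21240997314453), 82.6458511352539) [301 199] [348 266]
slot ((609.089111328125, -4.668160915374756), (35.218570709228516, 13.332216262817383), 2.6345949172973633) [ 25 208] [ 54 251]
```

View pics/c_crop.png

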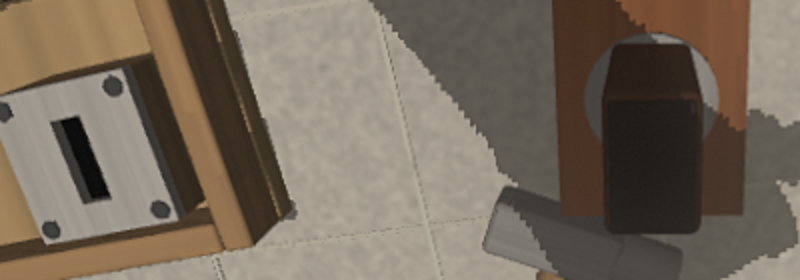

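Emit:
{"op": "apply_moves", "data": {
  "commands": [
    [0,-0.5,50,-0.7,0,0,0],
    [0,-0.5,100,-0.7,0,0,0],
    [0,-0.5,142,-0.7,0,0,0],
    [0,-0.5,142,-0.7,0,0,0],
    [0,-0.5,142,-0.7,0,0,0],
    [1,-0.5,142,-0.7,0,0,0],
    [1,-0.5,142,-0.7,0,0,0],
    [1,-0.5,142,-0.7,0,0,0],
    [1,-0.5,142,-0.7,0,0,0],
    [1,-0.5,142,-0.7,0,0,0],
    [1,-0.5,142,-0.7,0,0,0]
  ],
  "squeeze": 90
}}

```text
t: 3.0
ee_pos: [0.6205, 0.2247, 0.0792]
ee_rot: [-0.705, 0.048, -0.048, 0.706]
ft_force: [-0.2, -1.0, 6.6]
opening: 0.344
```

Run:
```python
from h import *
from bench import r
o=r.get_obs();print(o['t'],o['ee_pos'],o['ft_force'],o['opening'])
im,d=r.snapshot('wrist');cv2.imwrite("pics/d_wrist.png",im[:,:,::-1])
```

```text
3.0 [0.62045251 0.22466804 0.07923396] [-0.24553011 -0.99651129  6.5548838 ] 0.3438245751507196
```

View pics/d_wrist.png

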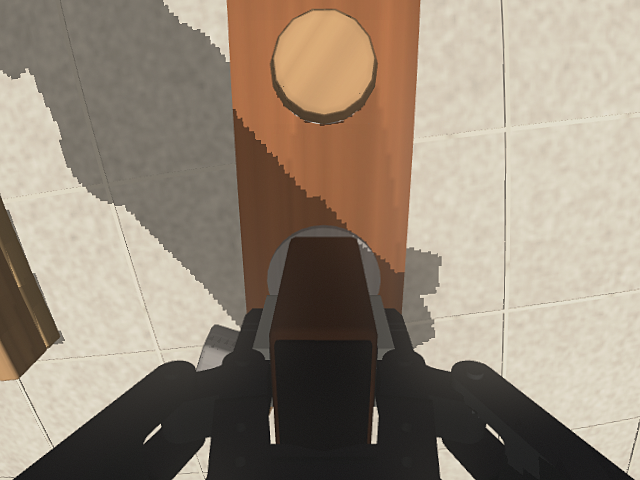

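Emit:
{"op": "apply_moves", "data": {
  "commands": [
    [1,0,-30,0,0,0,0],
    [1,0,-70,0,0,0,0],
    [1,0,-110,0,0,0,0],
    [1,0,-110,0,0,0,0],
    [1,5,-110,-55,0,-0.05,0],
    [1,10,-110,-110,0,-0.1,0],
    [1,15,-110,-165,0,-0.15,0],
    [1,20,-110,-210,0,-0.18,0],
    [1,20,-110,-225.6,0,-0.181,0],
    [1,20,-110,-225.6,0,-0.181,0],
    [1,20,-110,-225.6,0,-0.181,0],
    [1,20,-110,-225.6,0,-0.181,0]
  ]
}}

```text
t: 4.55
ee_pos: [0.6092, 0.0005, 0.1881]
ee_rot: [-0.707, -0.017, 0.017, 0.707]
ft_force: [0.9, -0.1, -3.3]
opening: 0.338
```

Run:
```python
from h import *
from bench import r
for n in ('wrist','top','side'):
    p=r.camera_params(n);o=r.get_obs();im,d=r.snapshot(n);np.savez(f"s3_{n}.npz",im=im,d=d,pos=o['ee_pos'],rot=o['ee_rot'],**p);cv2.imwrite(f"pics/e_{n}.png",im[:,:,::-1])
    print(o['t'],o['ee_pos'],o['ft_force'],o['opening'],o['qpos'][6],delta(o['ee_pos'],o['ee_rot'],[.6093,-.002,.188],goal(92.65)))
im=np.load('s3_side.npz')['im'];cv2.imwrite("pics/e_sidec.png",cv2.resize(im[140:340,230:400,::-1],None,fx=3,fy=3))
```

```text
4.55 [6.09243095e-01 4.65845940e-04 1.88101333e-01] [ 0.92886806 -0.12852251 -3.34080125] 0.3375781901946225 1.4560620238198534 (array([-0.1,  0.1, -2.5]), array([-0.001,  0.002, -0.   ]))
4.6 [6.09285334e-01 1.34755418e-04 1.88186382e-01] [-0.39295886 -0.63042975 -3.37745882] 0.33822851462092807 1.4561901737985357 (array([-0.1,  0.2, -2.1]), array([-0.001,  0.001, -0.   ]))
4.65 [ 6.09289081e-01 -2.41888416e-04  1.88232586e-01] [ 0.05174895  0.15095345 -2.78661439] 0.3417355322233738 1.456305374631078 (array([-0.1,  0.2, -1.8]), array([-0.   ,  0.001,  0.   ]))
```

View pics/e_wrist.png

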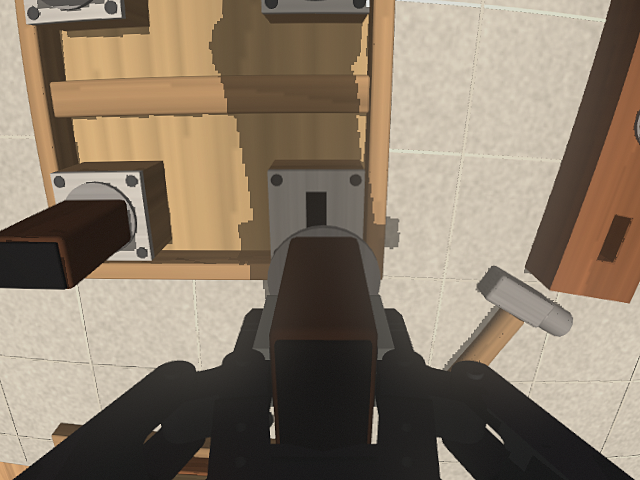

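View pics/e_sidec.png

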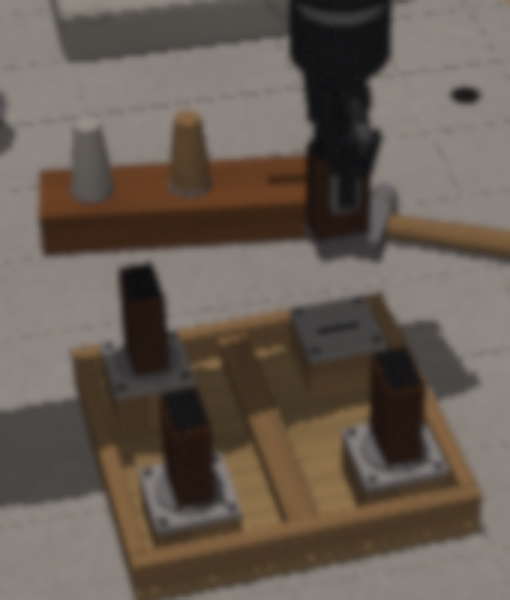

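Run:
```python
from h import *
p=np.load('s3_wrist.npz');im=p['im']
print(p['pos'])
g=cv2.cvtColor(im,cv2.COLOR_RGB2GRAY);hsv=cv2.cvtColor(im,cv2.COLOR_RGB2HSV).astype(int)
for name,sl,th in (('b1',(170,192,265,288),75),('b2',(170,192,345,368),75),('slot',(186,232,298,335),55)):
    k=np.zeros_like(g);a,b,c,e=sl;k[a:b,c:e]=(g[a:b,c:e]<th)
    cs=max(cv2.findContours(k,cv2.RETR_EXTERNAL,cv2.CHAIN_APPROX_NONE)[0],key=cv2.contourArea)
    cc=cs.reshape(-1,2);w=ray(p,cc,.06)*1000;print(name,cc.min(0),cc.max(0),cv2.minAreaRect(w[:,:2].astype(np.float32)))
# leg edges on rows 300 & cap row
for row in (244,250,300,360,400): print(row,[int(x) for x in g[row,262:292]],[int(x) for x in g[row,352:392]])
print('plate edge',ray(p,[(270,162),(362,162)],.06)*1000)
cv2.imwrite('pics/f.png',cv2.resize(im[150:450,230:410,::-1],None,fx=2,fy=2,interpolation=cv2.INTER_NEAREST))
```

```text
[6.09243095e-01 4.65845940e-04 1.88101333e-01]
b1 [271 174] [282 185] ((584.6806640625, -31.95926284790039), (7.434424877166748, 7.268195152282715), 0.9612385630607605)
b2 [350 175] [360 185] ((582.6031494140625, 19.69676399230957), (6.769216060638428, 6.600136756896973), 3.8034818172454834)
slot [306 192] [325 227] ((604.1762084960938, -5.43723201751709), (24.53544807434082, 12.774045944213867), 2.763836622238159)
244 [95, 93, 92, 92, 91, 91, 90, 91, 100, 111, 110, 109, 108, 107, 107, 106, 108, 105, 88, 70, 76, 87, 90, 87, 88, 90, 83, 53, 40, 43] [51, 50, 53, 50, 50, 48, 63, 88, 92, 92, 91, 92, 91, 86, 79, 80, 89, 94, 93, 93, 95, 95, 95, 94, 94, 95, 94, 92, 93, 92, 92, 88, 101, 116, 117, 118, 118, 120, 122, 122]
250 [84, 83, 80, 82, 80, 81, 80, 78, 87, 112, 111, 108, 84, 54, 67, 82, 88, 86, 86, 88, 87, 87, 88, 88, 91, 82, 40, 42, 45, 43] [49, 49, 51, 50, 51, 51, 49, 59, 81, 94, 91, 90, 90, 94, 95, 95, 95, 95, 88, 81, 88, 95, 95, 94, 95, 94, 93, 93, 91, 93, 89, 91, 164, 208, 201, 199, 197, 196, 199, 201]
300 [195, 196, 197, 98, 71, 79, 80, 79, 80, 80, 79, 79, 78, 80, 79, 45, 49, 50, 
[... 187 characters left out ...]
8, 199, 200, 199, 199, 199, 198]
360 [43, 41, 39, 36, 33, 33, 32, 36, 39, 42, 44, 46, 47, 35, 34, 35, 35, 37, 34, 35, 35, 34, 34, 31, 33, 33, 34, 31, 30, 31] [29, 30, 30, 31, 31, 31, 32, 32, 29, 33, 32, 31, 33, 33, 35, 36, 35, 32, 36, 33, 42, 43, 45, 42, 39, 33, 31, 30, 31, 34, 37, 41, 42, 42, 44, 43, 43, 43, 43, 45]
400 [32, 32, 33, 30, 32, 31, 30, 29, 23, 59, 68, 29, 35, 39, 40, 33, 24, 27, 28, 29, 28, 26, 28, 25, 26, 25, 28, 25, 26, 26] [26, 28, 27, 27, 26, 27, 24, 25, 28, 25, 28, 26, 29, 29, 28, 28, 28, 31, 44, 41, 40, 33, 47, 77, 23, 29, 31, 31, 31, 31, 33, 33, 33, 33, 33, 33, 33, 34, 33, 34]
plate edge [[573.23380766 -36.33640438  60.        ]
 [570.47713602  23.40838103  60.        ]]
```

View pics/f.png

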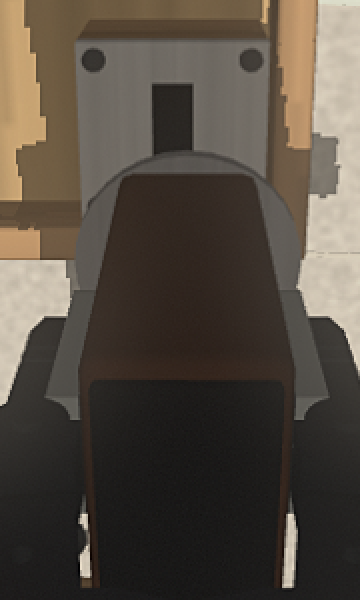

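Run:
```python
from h import *
p=np.load('s3_wrist.npz')
print(p['pos'])
print('at bottom',ray(p,[(290,237.5),(356.5,237.5)],.158)*1000)
print('row300 z?',[ (z,(ray(p,[(276.5,300),(369.5,300)],z)*1000).round(1).tolist()) for z in (.19,.21)])
X=np.array([.609,-.0051,.06])
c=-p['R'].T@p['t'];print('cam',c, 'img down axis',p['R'][1],'x axis',p['R'][0])
print('proj slot top-est',proj(p,[[.609,-.0015,.06],[.604,-.0018,.06]]))
p=np.load('s3_top.npz');im=p['im'];cv2.imwrite('pics/g.png',cv2.resize(im[150:300,290:440,::-1],None,fx=4,fy=4,interpolation=cv2.INTER_CUBIC))
```

```text
[6.09243095e-01 4.65845940e-04 1.88101333e-01]
at bottom [[588.63633823 -15.71350731 158.        ]
 [587.28120568  13.47222784 158.        ]]
row300 z? [(0.19, [[602.3, -18.2, 190.0], [600.6, 17.0, 190.0]]), (0.21, [[591.2, -16.2, 210.0], [589.8, 13.9, 210.0]])]
cam [ 0.52483572 -0.00432867  0.33046731] img down axis [0.94403895 0.04385698 0.32690523] x axis [-0.04681916  0.99890267  0.00119381]
proj slot top-est [[321.03118246 216.81723859]
 [320.92168033 209.71134908]]
```

Run:
```python
from h import *
def cont(p,name,sl,f,z):
    im=p['im'];hsv=cv2.cvtColor(im,cv2.COLOR_RGB2HSV).astype(int);k=np.zeros(im.shape[:2],np.uint8)
    a,b,c,e=sl;k[a:b,c:e]=f(*[hsv[a:b,c:e,i] for i in range(3)])
    cs=max(cv2.findContours(k,cv2.RETR_EXTERNAL,cv2.CHAIN_APPROX_NONE)[0],key=cv2.contourArea)
    w=(ray(p,cs.reshape(-1,2),z)*1000)[:,:2].astype(np.float32);print(name,cv2.minAreaRect(w));return w
s=np.load('s0_side.npz');print('sidecam',-s['R'].T@s['t'])
cont(s,'side plate',(232,265,325,360),lambda H,S,V:(S<45)&(V>85),.06)
cont(s,'side slot',(240,256,332,356),lambda H,S,V:(V<80),.06)
cont(s,'side stool',(235,340,250,395),lambda H,S,V:(S>70)&(H>9)&(H<25),.045)
cont(s,'side rack',(185,225,240,350),lambda H,S,V:(S>140)&(H<14)&(V>60),.045)
im=s['im'];cv2.imwrite('pics/h_side.png',cv2.resize(im[170:340,235:395,::-1],None,fx=3.5,fy=3.5,interpolation=cv2.INTER_NEAREST))
w=np.load('s2_wrist.npz')
hsv=cv2.cvtColor(w['im'],cv2.COLOR_RGB2HSV).astype(int)
for row in (20,130,150):
    m=(hsv[row,:,1]>120)&(hsv[row,:,0]<14);xs=np.nonzero(m[250:400])[0]+250
    q=ray(w,[(xs.min()-.5,row),(xs.max()+.5,row)],.045)*1000;c=q.mean(0)
    # top: rack centre (531.4,236.9) axis -7.75deg
    n=np.array([np.sin(np.radians(7.75)),np.cos(np.radians(7.75))])
    print(row,xs.min(),xs.max(),q[:,:2].round(1).tolist(),'offset from top midline',(c[:2]-[531.4,236.9])@n)
w3=np.load('s3_wrist.npz');
```

```text
sidecam [ 0.3228006  -1.08820586  1.02352785]
side plate ((615.7006225585938, 12.976497650146484), (100.06039428710938, 86.68936920166016), 76.7754135131836)
side slot ((611.2957763671875, 0.057416439056396484), (31.819355010986328, 8.668919563293457), 3.8038556575775146)
side stool ((533.5668334960938, -96.80091857910156), (272.1826171875, 284.58026123046875), 2.790286064147949)
side rack ((532.3888549804688, 236.4583740234375), (74.79654693603516, 272.3509521484375), 82.33372497558594)
20 272 377 [[487.3, 205.0], [497.6, 278.3]] offset from top midline -0.5522061740384339
130 276 374 [[563.0, 194.9], [573.3, 267.9]] offset from top midline -0.4932887449967173
150 276 374 [[577.7, 192.3], [588.1, 266.3]] offset from top midline -0.5478637289070474
```

View pics/h_side.png

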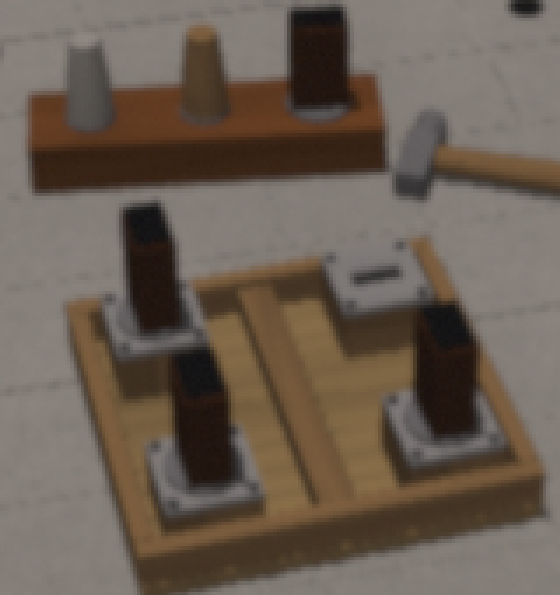

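Run:
```python
from h import *
def W(p,uv):
    d=p['d'];uv=np.array(uv);K=np.array([[p['fx'],0,p['cx']],[0,p['fy'],p['cy']],[0,0,1.]])
    n=cv2.undistortPoints(uv.astype(float).reshape(-1,1,2),K,np.array([float(p['k1']),0,0,0])).reshape(-1,2)
    return ((np.c_[n,np.ones(len(n))]*d[uv[:,1],uv[:,0]][:,None]-p['t'])@p['R']*1000).round(1)
w=np.load('s3_wrist.npz')
print(W(w,[(290,200),(340,200),(300,185),(430,100),(310,280),(330,260),(150,150),(100,200),(380,170)]))
w2=np.load('s2_wrist.npz');print(W(w2,[(65,210),(25,240),(75,240),(15,210),(300,120)]))
s=np.load('s0_top.npz');print(W(s,[(324,205),(342,205),(325,193),(220,250),(240,260)]))
s=np.load('s0_side.npz');print(W(s,[(333,250),(350,252)]))
d=w['d'];im=w['im'];g=cv2.cvtColor(im,cv2.COLOR_RGB2GRAY)
for row in (175,185,200,215):print(row,[int(v) for v in g[row,262:276]],[int(v) for v in g[row,356:376]])
```

```text
[[ 5.984e+02 -2.280e+01  5.930e+01]
 [ 5.963e+02  1.060e+01  6.140e+01]
 [ 5.879e+02 -1.640e+01  5.890e+01]
 [ 5.301e+02  7.820e+01  3.000e-01]
 [ 5.867e+02 -5.700e+00  2.034e+02]
 [ 5.863e+02  1.300e+00  1.867e+02]
 [ 5.754e+02 -1.333e+02  1.610e+01]
 [ 6.010e+02 -1.484e+02  6.940e+01]
 [ 5.783e+02  3.810e+01  4.290e+01]]
[[596.3  22.7  60.2]
 [615.4 -21.   60.5]
 [621.7  22.1  59.5]
 [590.3 -22.   58.4]
 [558.3 214.1  45.7]]
[[603.3  21.7  58.4]
 [603.6 -21.3  59.8]
 [631.7  19.6  62.4]
 [493.3 271.6  46.7]
 [469.8 223.2  43.6]]
[[587.1  -6.5  64.5]
 [625.6 -24.   65.1]]
175 [91, 90, 90, 88, 89, 99, 110, 109, 110, 110, 94, 60, 43, 47] [57, 56, 68, 93, 111, 116, 114, 115, 101, 72, 69, 66, 95, 128, 140, 148, 149, 150, 152, 152]
185 [92, 91, 90, 90, 88, 91, 110, 110, 109, 111, 109, 88, 73, 55] [68, 74, 87, 111, 117, 115, 113, 116, 99, 66, 71, 72, 79, 87, 82, 122, 154, 152, 151, 154]
200 [92, 91, 92, 89, 90, 89, 95, 111, 109, 109, 109, 107, 106, 106] [111, 112, 112, 111, 112, 113, 114, 106, 82, 69, 70, 76, 85, 89, 91, 91, 85, 122, 158, 155]
215 [93, 92, 92, 92, 90, 89, 91, 103, 109, 110, 109, 108, 107, 106] [111, 112, 112, 112, 113, 112, 115, 101, 66, 71, 72, 79, 89, 90, 92, 92, 92, 87, 123, 159]
```

Run:
```python
from h import *
im=np.load('s3_side.npz')['im'];c=cv2.convertScaleAbs(im[160:265,310:380,::-1],alpha=1.8);cv2.imwrite("pics/i.png",cv2.resize(c,None,fx=5.5,fy=5.5,interpolation=cv2.INTER_CUBIC))
p=np.load('s3_side.npz');print(proj(p,[[.6093,-.0003,.129],[.6093,-.0003,.155],[.609,-.0015,.06],[.609,-.0045,.06]]))
```

```text
[[341.50910238 226.54941805]
 [341.65426635 217.95337467]
 [341.1320762  248.75888715]
 [341.42901914 249.53110095]]
```

View pics/i.png

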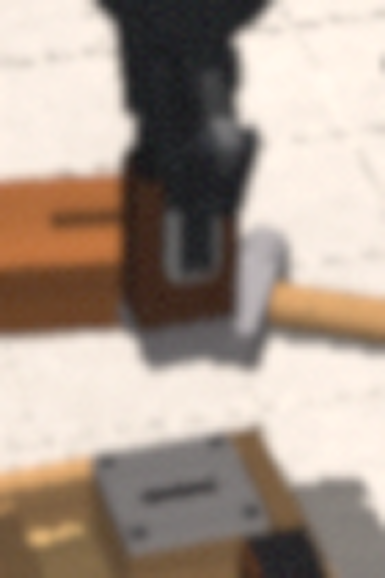

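Emit:
{"op": "apply_moves", "data": {
  "commands": [
    [1,0,20,-1,0,0,0],
    [1,0,45,-1,0,0,0],
    [1,0,60,-1,0,0,0],
    [1,0,60,-1,0,0,0],
    [1,0,60,-1,0,0,0],
    [1,0,60,-1,0,0,0],
    [1,0,60,-1,0,0,0]
  ]
}}

```text
t: 5.58
ee_pos: [0.6096, -0.0028, 0.129]
ee_rot: [0.707, 0.016, -0.016, -0.707]
ft_force: [0.7, 0.6, -2.3]
opening: 0.343
```

Run:
```python
from h import *
from bench import r
for n in ('wrist','side','top'):
    p=r.camera_params(n);o=r.get_obs();im,d=r.snapshot(n);np.savez(f"s4_{n}.npz",im=im,d=d,pos=o['ee_pos'],rot=o['ee_rot'],**p)
    print(o['t'],o['ee_pos'],o['ft_force'],delta(o['ee_pos'],o['ee_rot'],[.6093,-.002,.188],goal(92.65)))
im=np.load('s4_side.npz')['im'];c=cv2.convertScaleAbs(im[185:290,300:400,::-1],alpha=1.8);cv2.imwrite("pics/j.png",cv2.resize(c,None,fx=5.5,fy=5.5,interpolation=cv2.INTER_CUBIC))
im=np.load('s4_wrist.npz')['im'];cv2.imwrite("pics/j_w.png",im[:,:,::-1])
```

```text
5.575 [ 0.60962926 -0.0027828   0.1289619 ] [ 0.686294    0.59246959 -2.33078043] (array([ -0.2, -59. ,   0.8]), array([ 0.   , -0.001,  0.001]))
5.625 [ 0.60950929 -0.00278753  0.12878243] [-0.71284124  0.76142441 -3.19799856] (array([ -0.1, -59.2,   0.8]), array([ 0.   , -0.001,  0.001]))
5.675 [ 0.6094402  -0.00277162  0.12866886] [ 0.046506    0.75796659 -3.87657596] (array([ -0.1, -59.3,   0.8]), array([ 0.   , -0.001,  0.001]))
```

View pics/j.png

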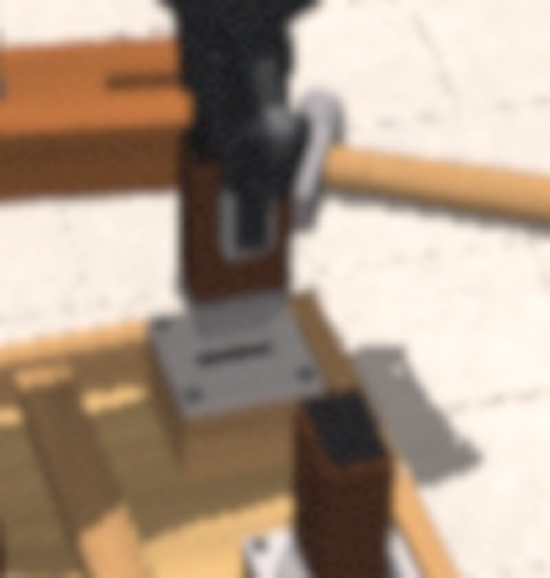

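View pics/j_w.png

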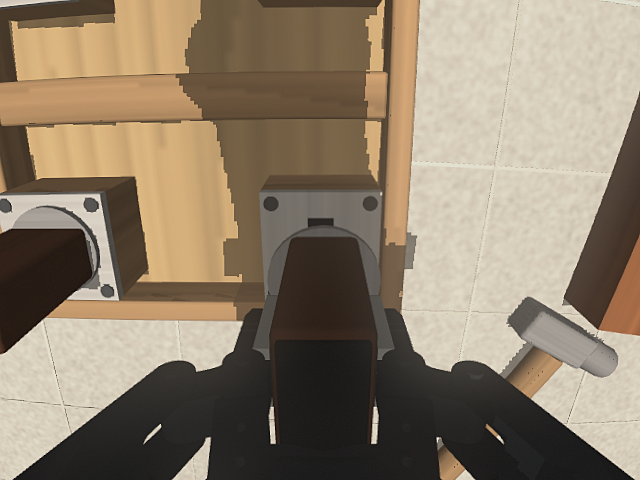

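Run:
```python
from h import *
for f in ('s3','s4'):
    p=np.load(f+'_wrist.npz');g=cv2.cvtColor(p['im'],cv2.COLOR_RGB2GRAY)
    hi={'s3':((170,192,265,288),(170,192,345,368),(188,230,298,335)),'s4':((192,216,258,285),(192,216,356,382),(212,227,298,345))}[f]
    for n,(a,b,c,e),th in zip(('b1','b2','slot'),hi,(75,75,55)):
        k=np.zeros_like(g);k[a:b,c:e]=g[a:b,c:e]<th
        cs=max(cv2.findContours(k,cv2.RETR_EXTERNAL,cv2.CHAIN_APPROX_NONE)[0],key=cv2.contourArea);cc=cs.reshape(-1,2)
        w=ray(p,cc,.06)*1000;M=cv2.minAreaRect(w[:,:2].astype(np.float32));print(f,n,cc.min(0),cc.max(0),np.round(M[0],2),np.round(M[1],1),round(M[2],2))
    print(p['pos'],-p['R'].T@p['t']-p['pos'])
    z=p['pos'][2]-.030
    L=ray(p,[(290,237.5),(356.5,237.5)],z)*1000;print('leg back-bottom',L.mean(0).round(2))
im=np.load('s4_side.npz')['im'];c=im[230:262,320:365,::-1].astype(float);c=np.clip((c-30)*2.6,0,255).astype(np.uint8);cv2.imwrite("pics/k.png",cv2.resize(c,None,fx=16,fy=16,interpolation=cv2.INTER_CUBIC))
p=np.load('s4_side.npz');print(proj(p,[[.6094,-.0028,.0687],[.609,-.0015,.06],[.609,-.0045,.06]])-[320,230])
```

```text
s3 b1 [271 174] [282 185] [584.68 -31.96] [7.4 7.3] 0.96
s3 b2 [350 175] [360 185] [582.6  19.7] [6.8 6.6] 3.8
s3 slot [306 192] [325 227] [604.18  -5.44] [24.5 12.8] 2.76
[6.09243095e-01 4.65845940e-04 1.88101333e-01] [-0.08440738 -0.00479452  0.14236598]
leg back-bottom [587.92  -1.12 158.1 ]
s4 b1 [264 197] [277 210] [584.9  -32.16] [7.1 6.8] 0.51
s4 b2 [363 197] [376 210] [582.63  19.68] [7.1 6.8] 4.24
s4 slot [308 219] [332 226] [594.23  -5.81] [ 3.9 12.8] 2.51
[ 0.60962926 -0.0027828   0.1289619 ] [-0.08462082 -0.00441663  0.14224696]
leg back-bottom [588.32  -4.35  98.96]
[[21.46628308 16.38110908]
 [21.1320762  18.75888715]
 [21.42901914 19.53110095]]
```

View pics/k.png

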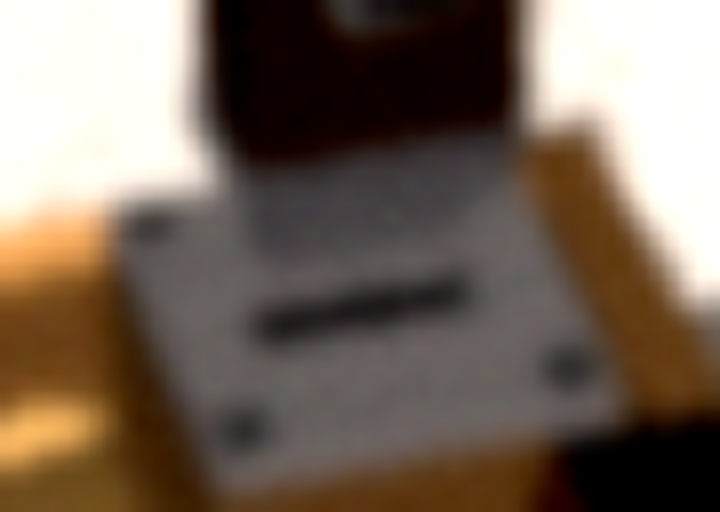

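Emit:
{"op": "apply_moves", "data": {
  "commands": [
    [1,-0.8,0,-1.8,0,0,0],
    [1,-0.8,0,-1.8,0,0,0],
    [1,-0.8,4,-1.8,0,0,0],
    [1,-0.8,8,-1.8,0,0,0],
    [1,-0.8,11,-1.8,0,0,0],
    [1,-0.8,12,-1.8,0,0,0]
  ]
}}

```text
t: 6.48
ee_pos: [0.6084, -0.0046, 0.1159]
ee_rot: [0.707, 0.016, -0.016, -0.707]
ft_force: [0.6, -0.0, -3.1]
opening: 0.338
```

Run:
```python
from h import *
from bench import r
for n in ('wrist','side'):
    p=r.camera_params(n);o=r.get_obs();im,d=r.snapshot(n);np.savez(f"s5_{n}.npz",im=im,d=d,pos=o['ee_pos'],rot=o['ee_rot'],**p)
    print(o['t'],o['ee_pos'],o['ft_force'],o['moment'],delta(o['ee_pos'],o['ee_rot'],[.6093,-.002,.188],goal(92.65)))
im=np.load('s5_side.npz')['im'];c=im[230:262,320:365,::-1].astype(float);c=np.clip((c-30)*2.6,0,255).astype(np.uint8);cv2.imwrite("pics/l.png",cv2.resize(c,None,fx=16,fy=16,interpolation=cv2.INTER_CUBIC))
```

```text
6.475 [ 0.60840874 -0.00456766  0.11588485] [ 0.5588498  -0.04172263 -3.10824485] [-0.0291858   0.00829467  0.00896084] (array([  1. , -72.1,   2.5]), array([-0.   , -0.001, -0.001]))
6.525 [ 0.60841944 -0.00457052  0.11591663] [ 0.49236311 -0.27725039 -2.83027174] [ 0.00167187  0.02974321 -0.01936723] (array([  1. , -72.1,   2.5]), array([-0.   , -0.001, -0.001]))
```

View pics/l.png

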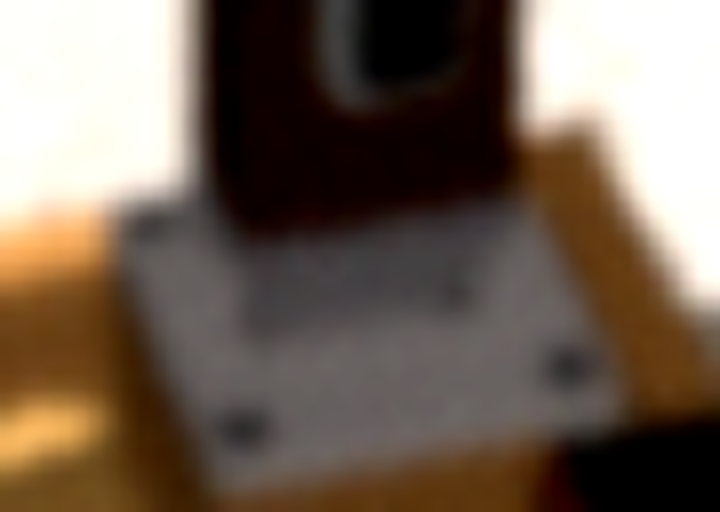

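Emit:
{"op": "apply_moves", "data": {
  "commands": [
    [1,0.7,2,0,0,0,0],
    [1,0.7,4,0,0,0,0],
    [1,0.7,6,0,0,0,0],
    [1,0.7,8,0,0,0,0],
    [1,0.7,9,0,0,0,0]
  ]
}}

```text
t: 7.2
ee_pos: [0.6092, -0.0045, 0.1071]
ee_rot: [0.707, 0.016, -0.016, -0.707]
ft_force: [-0.2, 0.7, -2.5]
opening: 0.336
```

Run:
```python
from h import *
from bench import r
for n in ('side',):
    p=r.camera_params(n);o=r.get_obs();im,d=r.snapshot(n);np.savez(f"s6_{n}.npz",im=im,d=d,pos=o['ee_pos'],rot=o['ee_rot'],**p)
    print(o['t'],o['ee_pos'],o['ft_force'],o['moment'])
im=np.load('s6_side.npz')['im'];c=im[230:262,320:365,::-1].astype(float);c=np.clip((c-30)*2.6,0,255).astype(np.uint8);cv2.imwrite("pics/m.png",cv2.resize(c,None,fx=16,fy=16,interpolation=cv2.INTER_CUBIC))
```

```text
7.2 [ 0.60919184 -0.00453643  0.10709554] [-0.24198793  0.73627827 -2.455831  ] [-0.02079134 -0.03158342 -0.03831743]
```

View pics/m.png

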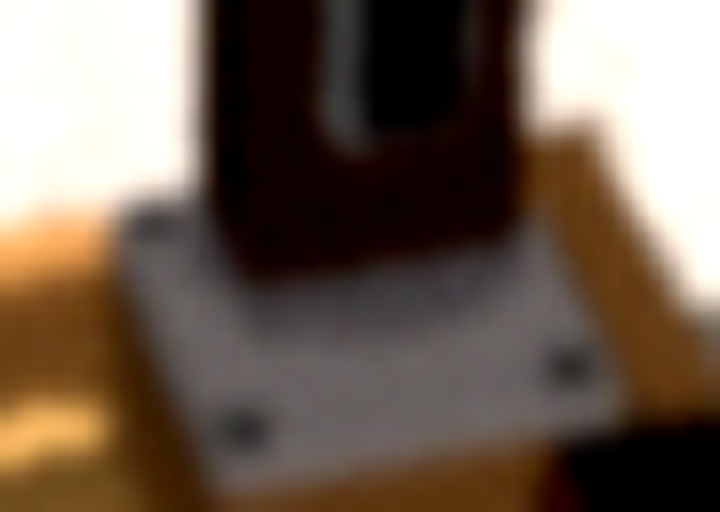

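Emit:
{"op": "apply_moves", "data": {
  "commands": [
    [1,0,3,0,0,0,0],
    [1,0,6,0,0,0,0],
    [1,0,9,0,0,0,0],
    [1,0,11,0,0,0,0],
    [1,0,13,0,0,0,0],
    [1,0,14,0,0,0,0],
    [1,0,14,0,0,0,0]
  ],
  "squeeze": 110
}}

```text
t: 8.12
ee_pos: [0.6095, -0.0045, 0.0942]
ee_rot: [0.707, 0.016, -0.016, -0.707]
ft_force: [-2.1, 0.2, 10.0]
opening: 0.339
```

Run:
```python
from h import *
from bench import r
for n in ('side','wrist'):
    p=r.camera_params(n);o=r.get_obs();im,d=r.snapshot(n);np.savez(f"s7_{n}.npz",im=im,d=d,pos=o['ee_pos'],rot=o['ee_rot'],**p)
    print(o['t'],o['ee_pos'],o['ft_force'],o['moment'],o['qpos'][6],delta(o['ee_pos'],o['ee_rot'],[.6092,-.0045,.093],goal(92.65)))
im=np.load('s7_side.npz')['im'];c=im[230:262,320:365,::-1].astype(float);c=np.clip((c-30)*2.6,0,255).astype(np.uint8);cv2.imwrite("pics/n.png",cv2.resize(c,None,fx=16,fy=16,interpolation=cv2.INTER_CUBIC))
im=np.load('s7_wrist.npz')['im'];cv2.imwrite("pics/n_w.png",im[:,:,::-1])
```

```text
8.125 [ 0.60950967 -0.00452142  0.0942376 ] [-2.07136923  0.20658985 10.03315101] [-0.08151209  0.61466626 -0.00518934] 1.430957159166826 (array([-0.3,  1.2,  0. ]), array([ 0.   , -0.001,  0.001]))
8.175 [ 0.60952411 -0.00452561  0.09422854] [-2.0161799   0.23140503  8.68390085] [-0.10363979  0.6023576   0.00170793] 1.4309323695569276 (array([-0.3,  1.2,  0. ]), array([ 0.   , -0.001,  0.001]))
```

View pics/n.png

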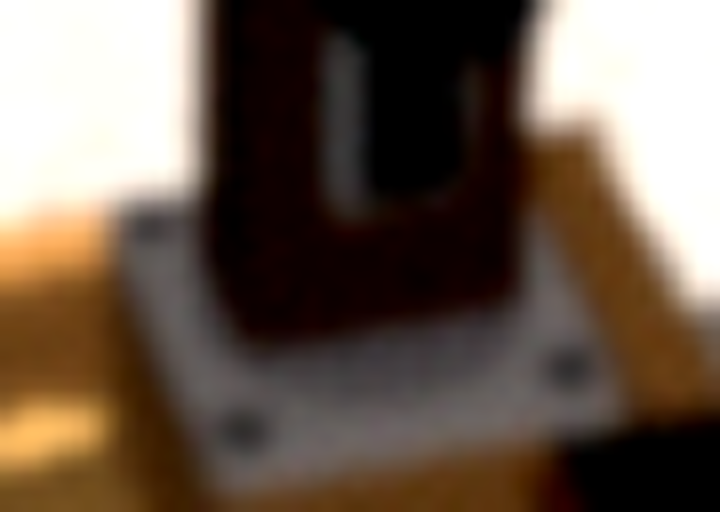

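View pics/n_w.png

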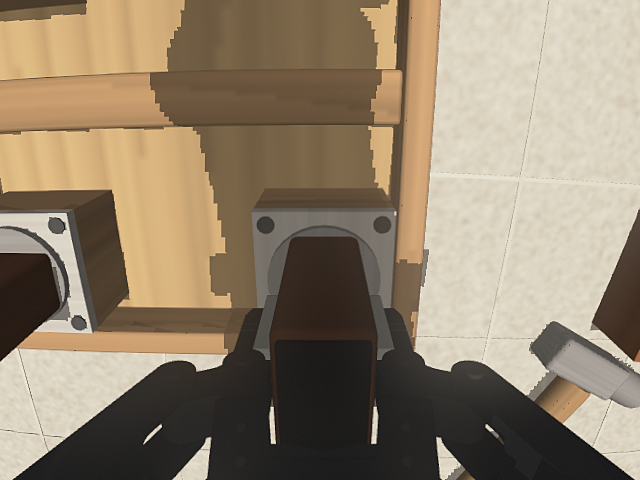

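Emit:
{"op": "apply_moves", "data": {
  "commands": [
    [1,-0.4,1.5,0,0,0,0],
    [1,-0.4,1.5,0,0,0,0],
    [1,-0.4,1.5,0,0,0.15,0],
    [1,-0.4,1.5,0,0,0.3,0],
    [1,-0.4,1.5,0,0,0.45,0],
    [1,-0.4,1.5,0,0,0.6,0]
  ],
  "squeeze": 120
}}

```text
t: 8.98
ee_pos: [0.6108, -0.005, 0.0942]
ee_rot: [-0.679, 0.193, -0.197, 0.68]
ft_force: [-1.1, -1.1, 16.4]
opening: 0.337
```

Run:
```python
from h import *
from bench import r
o=r.get_obs();print(o['t'],o['ee_pos'],o['ft_force'],o['moment'],o['qpos'][6],delta(o['ee_pos'],o['ee_rot'],[.6092,-.0045,.093],goal(92.65)))
im,d=r.snapshot('wrist');cv2.imwrite("pics/o_w.png",im[:,:,::-1])
```

```text
8.975 [ 0.61078425 -0.0049922   0.0942284 ] [-1.06346052 -1.14613828 16.3787527 ] [-0.39614771  0.59393925  0.18635128] 0.9551775714751876 (array([-1.6,  1.2, -0.4]), array([-0.001, -0.606,  0.005]))
```

View pics/o_w.png

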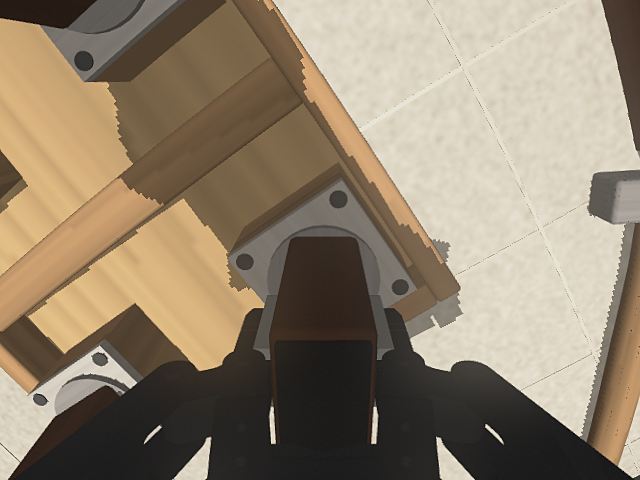

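Emit:
{"op": "apply_moves", "data": {
  "commands": [
    [1,0,0,0,0,0.15,0],
    [1,0,0,0,0,0.3,0],
    [1,0,0,0,0,0.45,0],
    [1,0,0,0,0,0.6,0],
    [1,0,0,0,0,0.75,0],
    [1,0,0,0,0,0.9,0],
    [1,0,0,0,0,0.99,0],
    [1,0,0,0,0,0.99,0],
    [1,0,0,0,0,0.99,0],
    [1,0,0,0,0,0.99,0]
  ]
}}

```text
t: 10.28
ee_pos: [0.6099, -0.0054, 0.0942]
ee_rot: [-0.506, 0.493, -0.494, 0.507]
ft_force: [-4.4, -1.5, 18.7]
opening: 0.338
```

Run:
```python
from h import *
from bench import r
for n in ('side','wrist'):
    p=r.camera_params(n);o=r.get_obs();im,d=r.snapshot(n);np.savez(f"s8_{n}.npz",im=im,d=d,**p)
    print(o['t'],o['ee_pos'],o['ft_force'],o['moment'],o['opening'],o['qpos'][6],delta(o['ee_pos'],o['ee_rot'],[.6092,-.0045,.093],goal(92.65)))
im=np.load('s8_side.npz')['im'];c=cv2.convertScaleAbs(im[190:330,255:400,::-1],alpha=1.6);cv2.imwrite("pics/p.png",cv2.resize(c,None,fx=4,fy=4,interpolation=cv2.INTER_CUBIC))
cv2.imwrite("pics/p_w.png",np.load('s8_wrist.npz')['im'][:,:,::-1])
```

```text
10.275 [ 0.60993273 -0.0053741   0.09420934] [-4.37008353 -1.52674783 18.70926111] [-0.28053736  1.25224251  0.09502191] 0.33798597841119615 0.18684677997999716 (array([-0.9,  1.2, -0.7]), array([-0.002, -1.591,  0.003]))
10.325 [ 0.60994497 -0.00537434  0.09422415] [-3.4889571  -1.03098711 19.30054789] [-0.30691135  1.18128928  0.13097816] 0.33936266493381806 0.1868495209713018 (array([-0.9,  1.2, -0.7]), array([-0.002, -1.591,  0.003]))
```

View pics/p.png

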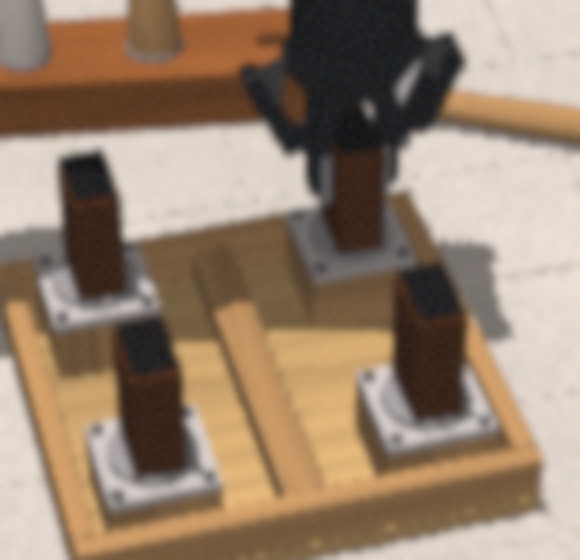

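View pics/p_w.png

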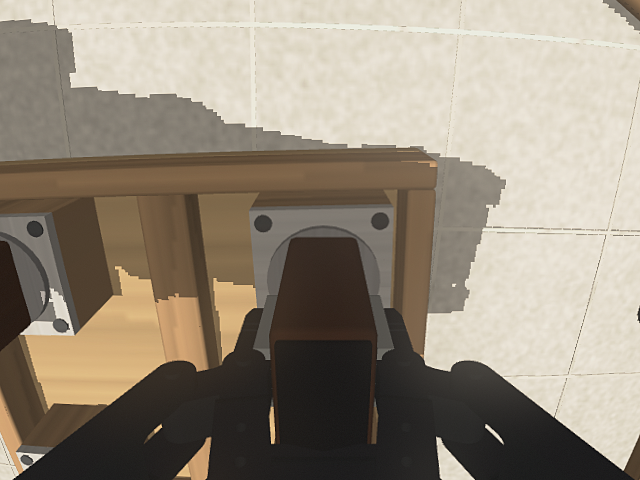

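Run:
```python
from bench import r
o=r.get_obs();print(o['t'],o['ee_pos'],o['ft_force'],o['joint_velocities'].round(4),o['opening'])
print(r.close_job())
```

```text
10.375 [ 0.60993874 -0.00538258  0.09421579] [-2.20551761 -1.29476639 18.4188379 ] [-0.0014  0.0002 -0.0004 -0.0002 -0.0009  0.0012 -0.0001] 0.33618910418369446
the job is handed in; nothing more can be done
None
```

I took the dark leg out of the rack, set its hammer head in the empty socket, pressed it down flush, then turned it a quarter turn clockwise. I handed the job in at 10.4 s with the leg still gripped, pressed down and turned. No verdict was reported.

**Last checks**
- **Depth:** the tool height is 94.2 mm, which is where I calculated the disc lies flush, and it stayed there through the whole turn. The upward push is about 18 N, more than the spring's 7 N, so the disc is bearing on the plate.
- **Turn:** the gripper turned 1.59 rad, and the leg had not slipped in the grip. In the side picture it stands like the other three.
- **Grip and rest:** the fingers are holding about 29 mm, which fits the leg's 30 mm side, at 120 N, and the arm is still.
- **Not directly measured:** the plunger and turner values. I inferred both from the tool's pose, the force and the pictures.

**Disagreement between cameras:** they differed on the socket's sideways position. The top and side cameras put it at y ≈ −1.5 mm and 0 mm, and the wrist camera at about −5 mm. I used the wrist camera's offset between leg and slot (y ≈ −4.6 mm), and the head went in with no contact force.

During pressing and turning, a small sideways force of 1 to 4 N and about 1 mm of drift remained.

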